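# Shut the board tester's sprung drawer onto its index pin and start the test

### The job

One of the two board testers has a circuit board in its drawer. With the fingertips, push that drawer in by its orange plate right up to the end stop, then let it go so that it springs back and latches on its index pin; then press that tester's green start button fully down and let go. Leave the board lying in the drawer, do not push the empty tester's drawer or button, and do not disturb the things lying around.

Things in the scene. Friction and masses are not known exactly. Their poses are not given: they have to be found in the camera images.
- tester_a: Tester whose drawer holds the board: fixed grey steel case 210 mm deep (x), 140 wide (y), 88 high. Origin on the table under the middle of the case's front face; x points from the front into the case (the way the drawer is pushed in), y left, z up. Its front faces the robot, give or take its yaw. On top stand only the start button and the index pin's knob.
- drawer_a (a joint): Travel in m of the loaded drawer: 0 = out, where its spring keeps it; grows as it is pushed in along the tester's x; end stop at 0.108. Spring 3 N at 0 to 10 N at the stop, damper 22 N per m/s. Past about 0.089 the index pin drops behind the drawer's rail; let go from there, it springs back to 0.088 and stays latched. Let go sooner, it springs out to 0.
- plate_a (a point): Middle of the flat upright orange push plate (88 mm wide, 42 high, its edge folded over the top) on the front end of the loaded drawer; moves with it; faces the tester's -x. 35 mm above the table. The drawer is 100 mm wide, its underside 10 mm, its top 60 mm above the table. The plate is 135 mm in front of the case with the drawer out, 27 mm at the end stop.
- nest_a (a point): Centre of the floor of the shallow board recess (45 x 72 mm, 13 mm deep, open on top) in the loaded drawer, 67.5 mm behind the orange plate, 47 mm above the table; moves with the drawer.
- board_mid (a point): Centre of the loose green circuit board (43 x 70 mm, 2.4 mm thick, parts on it up to 10 mm high, 40 g) that lies in the recess of the loaded drawer. It shows which tester is loaded. To stay there.
- pin_a (a joint): Drop in m of the loaded tester's sprung index pin: 0 = raised, riding on the drawer's rail (a red collar shows under the black knob); 0.009 = dropped behind the rail, drawer latched.
- knob_a (a point): Top of the black pull knob (24 mm across) of the index pin on the loaded tester, 80 mm behind the case front and 38 mm left of the middle, 125 mm above the table with the pin up. Pulling it up would unlatch the drawer; leave it.
- start_a_top (a point): Centre of the top of the loaded tester's round green start button (26 mm across, in a black ring 42 mm across) on top of the case, 110 mm above the table, 50 mm behind the case front and 36 mm right of the middle. Pressed straight down.
- start_a (a joint): Press depth in m of that start button: 0 = up, 0.006 = fully down (5 N). Springs back up.
- tester_b: The same tester with an empty drawer, standing beside the loaded one; same origin and axes. To be left alone.
- drawer_b (a joint): Travel in m of the empty tester's drawer, 0 = out. To stay there.
- start_b (a joint): Press depth in m of the empty tester's start button. To stay 0.
- driver: Loose yellow screwdriver, 180 mm long, 26 mm thick, lying on the table about along x between the two drawers; origin at the middle of its length on the table.
- bottle: Loose white bottle with blue cap, 52 mm across, 140 mm high, standing to one side of the testers; origin at the centre of its foot.
- tin: Loose brass-coloured tin, 60 mm across, 55 mm high, standing to the other side; origin at the centre of its foot.
Things that resemble listed ones, but are neither listed nor needed, are in the scene too. Of the things that look like the part that bears board_mid, the largest one is meant.

How it is judged:
By the outcome, as a careful person would: the job done as asked, in the order asked, and still so for the second after the job is handed in, with the robot touching nothing.
It also fails if it takes over 45 s, if anything falls off the work surface, if the arm or the gripper's body presses on something with over 40 N, if the wrist force passes 120 N, or if a joint passes its speed limit or range.

### The arm

A 6-joint arm with a two-finger parallel gripper is mounted at the origin on the work surface. World frame = base frame: x ahead of the robot, y to its left, z up, the work surface at z = 0. Lengths are in m, angles in rad, forces in N, time in s.
With the tool pointing down it reaches from about 0.35 to 0.775 m from the base axis. Payload 7.3 kg.
Tool frame: the origin (TCP) lies midway between the tips of the shut fingers; the grasp point (between the pads) lies 19 mm behind it (robot.tcp_to_grasp is the distance from the TCP to the grasp point, in m); x points along the fingers, z is the direction in which the jaws open and shut, and the axes are right-handed (so a half turn about x gives the same grasp; the last joint's range is limited). The gripper opens to 92 mm and grips with 3 to 60 N. Pads are 19 mm wide; open, the fingers measure 130 mm over their backs; the gripper's body (75 mm by 190 mm) begins 47 mm behind the grasp point.
Start: joints at [1.165, 0.342, 1.524, -0, 1.275, -0.146], TCP at [0.135, 0.507, 0.227] pointing down, gripper open.
Joint ranges: [-2.53, 2.53], [-0.77, 2.02], [0.04, 2.7], [-1, 4.14], [0.28, 2.66], [-3.11, 3.11]. Speed limits (rad/s): [2.57, 2.57, 3.14, 3.14, 3.14, 3.14].

### API

Orientations are given as [roll, pitch, yaw] about the fixed x, y, z axes, in that order (R = Rz(yaw) Ry(pitch) Rx(roll)).
In Python, from cell import robot gives the robot as it stands.
- The arm moves only by the tool move_arm, never from a script. Its argument "deltas" is a list of rows, each an object with "dp": the shift along the tool's x, y, z in m, a list of three; "turn": the turn, a rotation vector about the tool's x, y, z in degrees, a list of three. A call has 1 to 10 rows; each row is the pose to reach, as a shift and turn from the pose commanded when the call began, along the tool's axes at that moment; what a row does not reach only later rows make up. A row lasts 1/10 s, in which the tool goes at most 50 mm and 8.59 degrees, less where a joint would pass 70% of its speed; a pose out of reach is approached as far as the arm can. A call with a gripper value outside its range is refused whole. "hand" is the finger opening in m, from 0 to 0.0918, set as the call begins (left out, the last holds). The fingers move at their own pace and stop on an object; "squeeze" is the grip in N (left out, the last holds). Time passes only in rows, so rows that repeat a pose let the fingers close. It gives the time, the measured TCP pose, the force and the opening at its end, in the units of the state.
- robot.observe(): the state, without advancing time (a new reading comes with each control period).
- robot.read_camera(name): name is "scene" or "top" or "wrist"; returns (picture, depth): 420x560x3 uint8, red, green, blue; 420x560 float32, m along the optical axis (not along the pixel's ray), 0 where there is no reading.
- robot.camera_info(name): a dict with "fx", "fy", "cx", "cy" (pixels), "R" (3x3) and "t" (3): a world point X has camera coordinates R X + t. Camera axes: x right, y down, z forward; pixel columns grow to the right and rows downward; lengths in m; the calibration is good to about 2 mm. The wrist camera is an equidistant fisheye: a pixel r from the principal point sees the ray r / f radians off the axis. A picture is of the moment at which its call begins: read the wrist's pose just before it. camera_info takes no time and is no camera call; for the wrist camera it gives the pose at the moment of the call.
- robot.hand_in(): hands the job in, once; it reports no verdict.
The state is a dict: "time": time; "qpos": joint angles; "qvel": joint speeds; "joint_efforts": joint torques, N m; "tool_pos": TCP position; "tool_rot": TCP orientation; "contact_force": force on the tool from outside, world axes, zero at the start; "torque": the same for the moment, N m; "opening": finger opening in m.
Only numpy, scipy, OpenCV 4.12 (cv2) and the standard library are available. Lean on these libraries where they do the work, as an engineer would, in place of code of your own. Each camera call takes 0.05 s, during which the arm holds its last target.

## Working session

There is one attempt and no reset: what is moved stays moved. The work goes in short steps, Python scripts to look and compute and a tool call to move; the robot and the scene stay as the last step left them, time stands still between calls to the robot, and variables do not carry over. Pictures are saved under pics/ and viewed, and the job is handed in when it is done.

Besides the shell and the picture viewer there is one more tool, called after ">>>" by a JSON object that holds its "api" and its "payload". move_arm: Moves the arm, as the interface text tells. Its arguments: {"type":"object","properties":{"deltas":{"type":"array"},"hand":{"type":"number"},"squeeze":{"type":"number"}},"required":["deltas"]}

```bash
ls; mkdir -p pics; cat > h.py <<'E'
import numpy as np, cv2
from cell import robot
def snap(n,tag):
    ci=robot.camera_info(n); p,d=robot.read_camera(n)
    cv2.imwrite(f'pics/{tag}.png',cv2.cvtColor(p,cv2.COLOR_RGB2BGR)); np.savez(f'pics/{tag}.npz',p=p,d=d,**{k:np.array(v) for k,v in ci.items() if k in('fx','fy','cx','cy','R','t')})
def load(tag): return dict(np.load(f'pics/{tag}.npz'))
def cloud(D):
    d=D['d']; v,u=np.mgrid[:d.shape[0],:d.shape[1]]
    P=np.stack([(u-D['cx'])/D['fx']*d,(v-D['cy'])/D['fy']*d,d],-1)
    W=(P-D['t'])@D['R']; W[d==0]=np.nan
    return W
E
python3 - <<'E'
from h import *
snap('scene','s0');snap('top','t0')
print(robot.observe()); print(robot.camera_info('top'))
E
```

```text
pics
{'time': 0.1, 'qpos': array([ 1.16500059e+00,  3.42617644e-01,  1.52487683e+00,  7.96691702e-07,
        1.27538819e+00, -1.46035525e-01]), 'qvel': array([-9.03710865e-04, -8.03566927e-05, -2.28082475e-03,  1.07858640e-03,
       -2.83880023e-04, -1.67026350e-03]), 'joint_efforts': array([ 2.19576788e-03, -4.32009208e+01, -2.44697320e+01,  7.20380642e-02,
        5.26330294e-02, -4.17678973e-05]), 'tool_pos': array([0.13470669, 0.50707336, 0.22614842]), 'tool_rot': array([ 2.99496653,  1.56950631, -1.9771829 ]), 'contact_force': array([ 0.79812128,  0.84601437, -0.26624026]), 'torque': array([-0.01072669,  0.05227711, -0.01602715]), 'opening': 0.0915800092603606}
{'fx': 381.16898600526264, 'fy': 381.16898600526264, 'cx': 273.3388310929611, 'cy': 209.66449763411654, 'R': array([[-0.00437424, -0.9999772 , -0.00514396],
       [-0.998577  ,  0.0046414 , -0.05312662],
       [ 0.05314928,  0.00490425, -0.99857454]]), 't': array([0.00117319, 0.52994872, 0.91023622])}
```

View pics/s0.png

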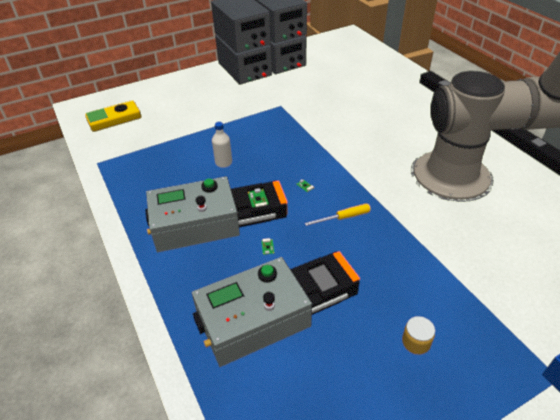

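View pics/t0.png

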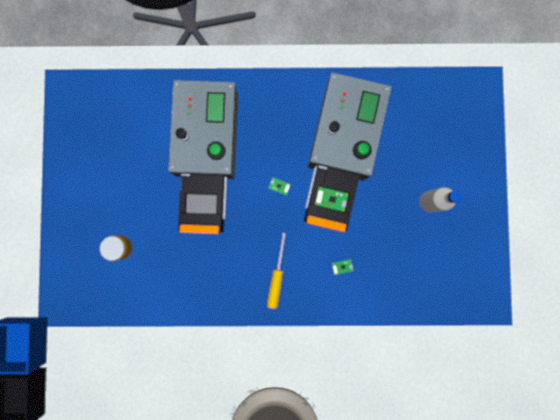

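The top view shows the right-hand tester (column ~350) holding the large board at (333,199). Two smaller boards lie on the mat at (279,186) and (343,267), and these are decoys. The left drawer is empty, with a grey nest at (201,204). The driver is at (276,280), the tin at (115,248) and the bottle at (437,200).

```bash
python3 - <<'E'
from h import *
D=load('t0');W=cloud(D);p=D['p'].astype(int)
im=cv2.cvtColor(D['p'],cv2.COLOR_RGB2BGR)
cv2.imwrite('pics/crop1.png',cv2.resize(im[60:280,260:420],None,fx=3.5/1.3,fy=3.5/1.3,interpolation=cv2.INTER_CUBIC))
def box(m,n):
    q=W[m]; q=q[~np.isnan(q).any(1)]
    r=cv2.minAreaRect((q[:,:2]*1000).astype(np.float32)); print(n,len(q),'med',np.median(q,0).round(4),'rect',np.round(r[0],1),np.round(r[1],1),round(r[2],2))
u=np.arange(560)[None,:]+0*p[...,0]; v=np.arange(420)[:,None]+0*p[...,0]
reg=(u>295)&(u<400)&(v<240)&(v>60)
z=W[...,2]
org=(p[...,0]>180)&(p[...,1]<160)&(p[...,2]<80)&reg
box(org,'orange'); box(org&(z>.05),'orange top')
box(reg&(abs(z-.088)<.004),'case top')
box(reg&(z>.1)&(p[...,1]>p[...,0]+20),'button')
for a,n in(((363,149),'btn'),((334,126),'knob'),((333,199),'board'),((320,224),'pl'),((437,200),'bottle')):
    print(n,W[a[1],a[0]].round(4))
R=lambda a:W[a]
for n,(u0,u1,v0,v1) in {'driver':(262,292,230,312),'bottle':(415,460,180,220),'tin':(95,135,230,265),'smallA':(265,295,175,198),'smallB':(330,357,258,277)}.items():
    m=(u>=u0)&(u<u1)&(v>=v0)&(v<v1)&(p[...,2]<p[...,0]+p[...,1]-20 if n!='bottle' else z>.02)
    q=W[m];print(n,np.nanmin(q,0).round(3),np.nanmax(q,0).round(3))
box((u>150)&(u<245)&(v<180)&(abs(z-.088)<.004),'case b')
E
```

```text
orange 293 med [ 0.4962 -0.1243  0.0613] rect [ 632.1 -161.2] [ 87.7 302.1] 74.01
orange top 292 med [ 0.4962 -0.1243  0.0613] rect [ 632.1 -161.2] [ 87.7 302.1] 74.01
case top 5212 med [ 0.7253 -0.1747  0.0885] rect [ 720.2 -177.4] [140.3 211. ] 76.34
button 130 med [ 0.6586 -0.1988  0.1096] rect [ 660.4 -200.5] [27.1 28.3] 84.7
btn [ 0.6568 -0.1984  0.1105]
knob [ 0.7046 -0.1337  0.1233]
board [ 0.552  -0.1402  0.0531]
pl [ 0.494  -0.1083  0.062 ]
bottle [ 0.5454 -0.3638  0.0943]
driver [ 0.288 -0.03  -0.003] [0.476 0.015 0.029]
bottle [ 0.524 -0.403  0.021] [ 0.575 -0.357  0.143]
tin [ 0.407  0.342 -0.004] [0.471 0.427 0.06 ]
smallA [ 0.569 -0.043 -0.003] [0.612 0.012 0.012]
smallB [ 0.373 -0.194 -0.002] [ 0.409 -0.143  0.01 ]
case b 5208 med [0.7206 0.161  0.0885] rect [715.5 159.7] [140.5 211.8] 87.61
```

View pics/crop1.png

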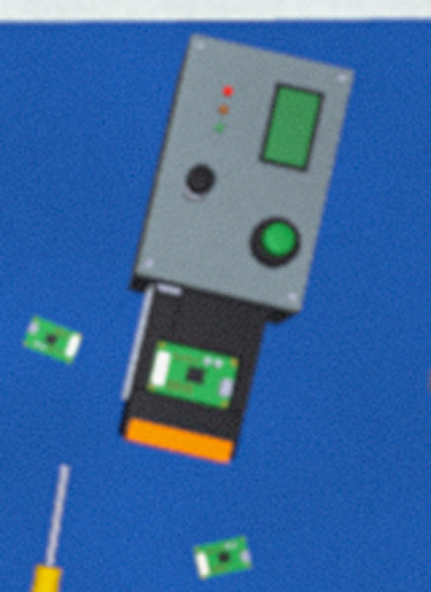

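```bash
cat > g.py <<'E'
from h import *
from scipy.spatial.transform import Rotation as Ro
yaw=np.radians(-13.66); ax=np.array([np.cos(yaw),np.sin(yaw),0]); le=np.array([-ax[1],ax[0],0])
F=np.array([.7202,-.1774,0])-.105*ax
def pose():
    o=robot.observe(); return o,np.array(o['tool_pos']),Ro.from_euler('xyz',o['tool_rot']).as_matrix()
def tgt(s): # tool z along s*left
    x=np.array([0,0,-1.]); z=s*le; return np.stack([x,np.cross(z,x),z],1)
def delta(p,Rt):
    o,c,R=pose(); return (R.T@(p-c)).round(4), np.degrees(Ro.from_matrix(R.T@Rt).as_rotvec()).round(2)
E
python3 - <<'E'
from g import *
o,c,R=pose(); print(R.round(3)); print('F',F,'plate',F-.135*ax,'btn',F+.05*ax-.036*le)
for s in(1,-1):
  for p in([.36,.25,.2],list((F-.18*ax)[:2])+[.2]): print(s,p,delta(np.array(p),tgt(s)))
E
```

```text
[[-0.001 -0.966  0.257]
 [-0.001  0.257  0.966]
 [-1.     0.    -0.001]]
F [ 0.61817001 -0.15260322  0.        ] plate [ 0.48698859 -0.12072164  0.        ] btn [ 0.65825396 -0.19939292  0.        ]
1 [0.36, 0.25, 0.2] (array([ 0.0263, -0.2838, -0.1905]), array([-1.22, -0.07, -0.01]))
1 [np.float64(0.4432614451792231), np.float64(-0.1100944515379336), 0.2] (array([ 0.0267, -0.4567, -0.5172]), array([-1.22, -0.07, -0.01]))
-1 [0.36, 0.25, 0.2] (array([ 0.0263, -0.2838, -0.1905]), array([ 1.7878e+02, -2.0000e-02,  1.1000e-01]))
-1 [np.float64(0.4432614451792231), np.float64(-0.1100944515379336), 0.2] (array([ 0.0267, -0.4567, -0.5172]), array([ 1.7878e+02, -2.0000e-02,  1.1000e-01]))
```

>>> {"api": "move_arm", "payload": {"deltas": [{"dp":[0,-0.035,-0.024],"turn":[0,0,0]},{"dp":[0,-0.07,-0.048],"turn":[0,0,0]},{"dp":[0,-0.105,-0.071],"turn":[0,0,0]},{"dp":[0,-0.14,-0.095],"turn":[0,0,0]},{"dp":[0,-0.175,-0.118],"turn":[-1.2,0,0]},{"dp":[0,-0.21,-0.142],"turn":[-1.2,0,0]},{"dp":[0,-0.245,-0.165],"turn":[-1.2,0,0]},{"dp":[0,-0.284,-0.19],"turn":[-1.2,0,0]},{"dp":[0,-0.305,-0.23],"turn":[-1.2,0,0]},{"dp":[0,-0.325,-0.27],"turn":[-1.2,0,0]}], "hand": 0}}

```text
time: 1.1
tool_pos: [0.38, 0.1612, 0.2263]
tool_rot: [2.018, 1.57, -2.933]
contact_force: [1.4, 0.1, 0.4]
opening: 0.0165
```

>>> {"api": "move_arm", "payload": {"deltas": [{"dp":[0,-0.022,-0.041],"turn":[0,0,0]},{"dp":[0,-0.044,-0.082],"turn":[0,0,0]},{"dp":[0,-0.066,-0.123],"turn":[0,0,0]},{"dp":[0,-0.088,-0.164],"turn":[0,0,0]},{"dp":[0,-0.11,-0.205],"turn":[0,0,0]},{"dp":[0.02,-0.126,-0.24],"turn":[0,0,0]},{"dp":[0.04,-0.126,-0.24],"turn":[0,0,0]},{"dp":[0.04,-0.126,-0.24],"turn":[0,0,0]}]}}

```text
time: 1.9
tool_pos: [0.4435, -0.1004, 0.1842]
tool_rot: [1.387, 1.565, 2.716]
contact_force: [-0.1, -0.3, -1.2]
opening: 0.0005
```

```bash
python3 - <<'E'
from g import *
o,c,R=pose(); print(o['time'],c,o['contact_force'],o['opening'],o['qpos'].round(2)); 
p=F-.175*ax; p[2]=.033; print(delta(p,tgt(1)))
E
```

```text
1.9 [ 0.44346194 -0.10038418  0.18417281] [-0.12142901 -0.26204329 -1.16085503] 0.0004867058866362933 [-0.39  0.26  1.77  0.    1.12 -1.72]
(array([ 0.1511, -0.0081, -0.0096]), array([-0.17,  0.07, -0.35]))
```

>>> {"api": "move_arm", "payload": {"deltas": [{"dp":[0.02,-0.008,-0.0095],"turn":[0,0,0]},{"dp":[0.06,-0.008,-0.0095],"turn":[0,0,0]},{"dp":[0.1,-0.008,-0.0095],"turn":[0,0,0]},{"dp":[0.13,-0.008,-0.0095],"turn":[0,0,0]},{"dp":[0.15,-0.008,-0.0095],"turn":[0,0,0]},{"dp":[0.15,-0.008,-0.0095],"turn":[0,0,0]}]}}

```text
time: 2.5
tool_pos: [0.4495, -0.1098, 0.0352]
tool_rot: [1.363, 1.566, 2.696]
contact_force: [0.2, 0.4, 0.7]
opening: 0.0004
```

```bash
python3 - <<'E'
from g import *
o,c,R=pose(); print(o['time'],c,o['contact_force'],o['qpos'].round(2)); print(((c-F)@ax),(c-F)@le)
p=F-.027*ax; p[2]=.035; print(R.round(3),delta(p,tgt(1)))
snap('scene','s1');snap('top','t1')
im=cv2.imread('pics/s1.png')[120:300,120:400];cv2.imwrite('pics/s1c.png',cv2.resize(im,None,fx=2.8,fy=2.8))
E
```

```text
2.5 [ 0.44947402 -0.10976022  0.03523516] [0.23313298 0.3619795  0.70977353] [-0.41  0.5   1.92  0.    0.73 -1.74]
-0.17404208472623572 0.00179193309920249
[[-0.004 -0.972  0.235]
 [ 0.002  0.235  0.972]
 [-1.     0.005  0.001]] (array([-0.0005, -0.147 , -0.0019]), array([ 0.04,  0.06, -0.27]))
```

View pics/s1c.png

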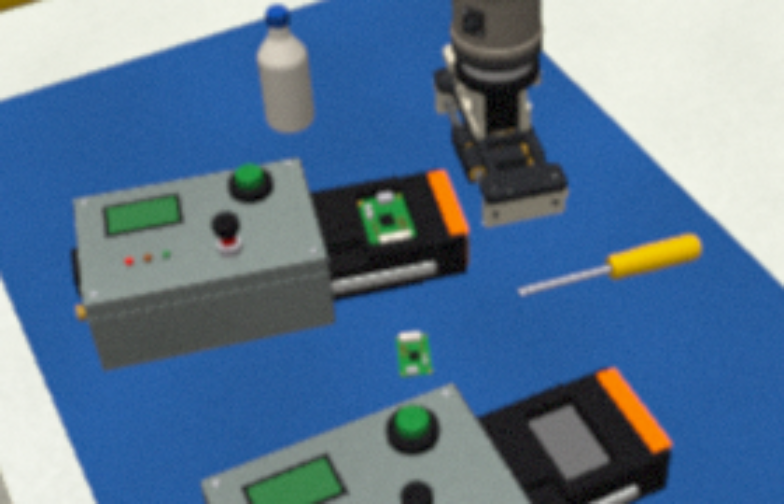

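The fingers stand in front of the loaded drawer's plate, and the red collar shows that the pin is up. I'll push now, correcting 2 mm to the right.

>>> {"api": "move_arm", "payload": {"deltas": [{"dp":[0,-0.008,-0.002],"turn":[0,0,0]},{"dp":[0,-0.014,-0.002],"turn":[0,0,0]},{"dp":[0,-0.019,-0.002],"turn":[0,0,0]},{"dp":[0,-0.023,-0.002],"turn":[0,0,0]},{"dp":[0,-0.027,-0.002],"turn":[0,0,0]},{"dp":[0,-0.031,-0.002],"turn":[0,0,0]},{"dp":[0,-0.035,-0.002],"turn":[0,0,0]},{"dp":[0,-0.04,-0.002],"turn":[0,0,0]},{"dp":[0,-0.046,-0.002],"turn":[0,0,0]},{"dp":[0,-0.052,-0.002],"turn":[0,0,0]}]}}

```text
time: 3.6
tool_pos: [0.4989, -0.1248, 0.0364]
tool_rot: [1.479, 1.566, 2.811]
contact_force: [-7.5, 1.0, 5.2]
opening: 0.0001
```

>>> {"api": "move_arm", "payload": {"deltas": [{"dp":[0,-0.007,0],"turn":[0,0,0]},{"dp":[0,-0.014,0],"turn":[0,0,0]},{"dp":[0,-0.021,0],"turn":[0,0,0]},{"dp":[0,-0.028,0],"turn":[0,0,0]},{"dp":[0,-0.035,0],"turn":[0,0,0]},{"dp":[0,-0.042,0],"turn":[0,0,0]},{"dp":[0,-0.049,0],"turn":[0,0,0]},{"dp":[0,-0.056,0],"turn":[0,0,0]},{"dp":[0,-0.062,0],"turn":[0,0,0]},{"dp":[0,-0.066,0],"turn":[0,0,0]}]}}

```text
time: 4.6
tool_pos: [0.5622, -0.1402, 0.0363]
tool_rot: [1.501, 1.563, 2.834]
contact_force: [-11.5, 2.1, 8.9]
opening: 0.0002
```

```bash
python3 - <<'E'
from g import *
o,c,R=pose(); print(o['time'],c,o['contact_force']@ax,o['contact_force']); print(((c-F)@ax),(c-F)@le)
snap('scene','s2')
im=cv2.imread('pics/s2.png')[120:300,120:400];cv2.imwrite('pics/s2c.png',cv2.resize(im,None,fx=2.8,fy=2.8))
E
```

```text
4.6 [ 0.56220736 -0.14016285  0.03632392] -11.70408835438855 [-11.54536257   2.05494433   8.86726785]
-0.05731761757614464 -0.0011276444562255078
```

View pics/s2c.png

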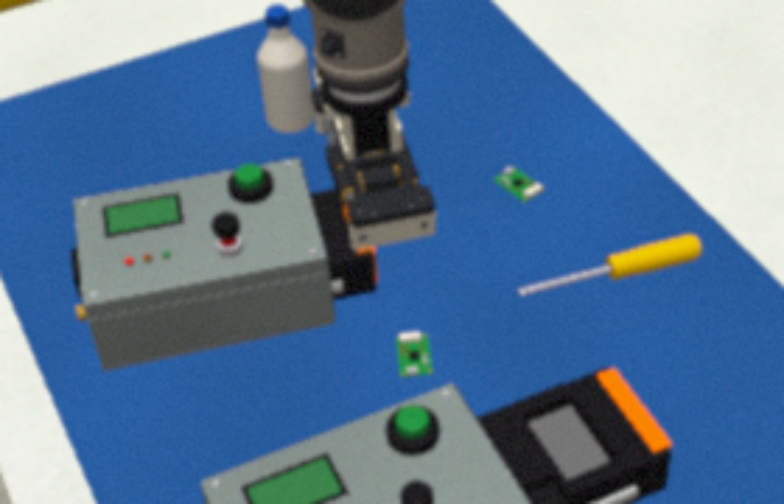

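>>> {"api": "move_arm", "payload": {"deltas": [{"dp":[0,-0.004,0],"turn":[0,0,0]},{"dp":[0,-0.008,0],"turn":[0,0,0]},{"dp":[0,-0.012,0],"turn":[0,0,0]},{"dp":[0,-0.015,0],"turn":[0,0,0]},{"dp":[0,-0.017,0],"turn":[0,0,0]},{"dp":[0,-0.019,0],"turn":[0,0,0]},{"dp":[0,-0.02,0],"turn":[0,0,0]}]}}

```text
time: 5.35
tool_pos: [0.5816, -0.1449, 0.0362]
tool_rot: [1.499, 1.564, 2.831]
contact_force: [-10.7, 2.1, 6.3]
opening: 0.0006
```

>>> {"api": "move_arm", "payload": {"deltas": [{"dp":[0,-0.001,0],"turn":[0,0,0]},{"dp":[0,-0.002,0],"turn":[0,0,0]},{"dp":[0,-0.003,0],"turn":[0,0,0]}]}}

```text
time: 5.65
tool_pos: [0.5822, -0.145, 0.0361]
tool_rot: [1.519, 1.558, 2.852]
contact_force: [-20.5, 3.2, 14.8]
opening: 0.0004
```

```bash
python3 - <<'E'
from g import *
o,c,R=pose(); print(o['time'],c,o['contact_force']@ax,o['contact_force']); print(((c-F)@ax),(c-F)@le)
snap('scene','s3')
im=cv2.imread('pics/s3.png')[120:300,120:400];cv2.imwrite('pics/s3c.png',cv2.resize(im,None,fx=2.8,fy=2.8))
E
```

```text
5.65 [ 0.5822492  -0.14498207  0.0361344 ] -20.718031061214884 [-20.54458782   3.19513618  14.8359917 ]
-0.03670456536344039 -0.001077470658804259
```

View pics/s3c.png

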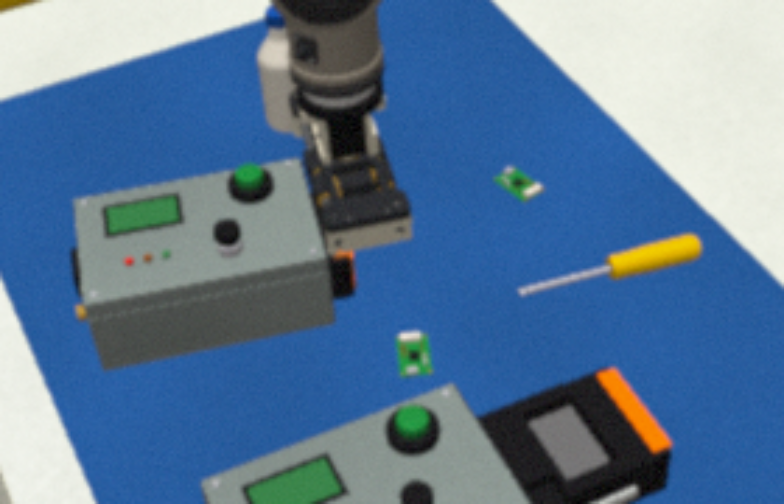

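The motion stalled at the predicted -37 mm, the force doubled and the collar is hidden, so the drawer is at the end stop with the pin dropped. I'll back off.

>>> {"api": "move_arm", "payload": {"deltas": [{"dp":[0,0.003,0],"turn":[0,0,0]},{"dp":[0,0.007,0],"turn":[0,0,0]},{"dp":[0,0.012,0],"turn":[0,0,0]},{"dp":[0,0.017,0],"turn":[0,0,0]},{"dp":[0,0.022,0],"turn":[0,0,0]},{"dp":[0,0.027,0],"turn":[0,0,0]},{"dp":[0,0.037,0],"turn":[0,0,0]},{"dp":[0,0.052,0],"turn":[0,0,0]},{"dp":[0,0.067,0],"turn":[0,0,0]},{"dp":[0,0.067,0],"turn":[0,0,0]}]}}

```text
time: 6.7
tool_pos: [0.5209, -0.1301, 0.0365]
tool_rot: [1.333, 1.569, 2.665]
contact_force: [1.3, -0.0, 0.2]
opening: 0.0007
```

```bash
python3 - <<'E'
from g import *
o,c,R=pose(); print(o['time'],c,o['contact_force']); print(((c-F)@ax),(c-F)@le)
snap('scene','s4')
im=cv2.imread('pics/s4.png')[120:300,120:400];cv2.imwrite('pics/s4c.png',cv2.resize(im,None,fx=2.8,fy=2.8))
p=F+.05*ax-.036*le; p[2]=.16; print(delta(p,tgt(1)))
E
```

```text
6.7 [ 0.5209499  -0.13010454  0.03654786] [ 1.26899397 -0.01097255  0.16187951]
-0.0997834457445827 -0.0010971983264243803
(array([-0.1231, -0.1484, -0.0346]), array([-0.04,  0.01,  0.03]))
```

View pics/s4c.png

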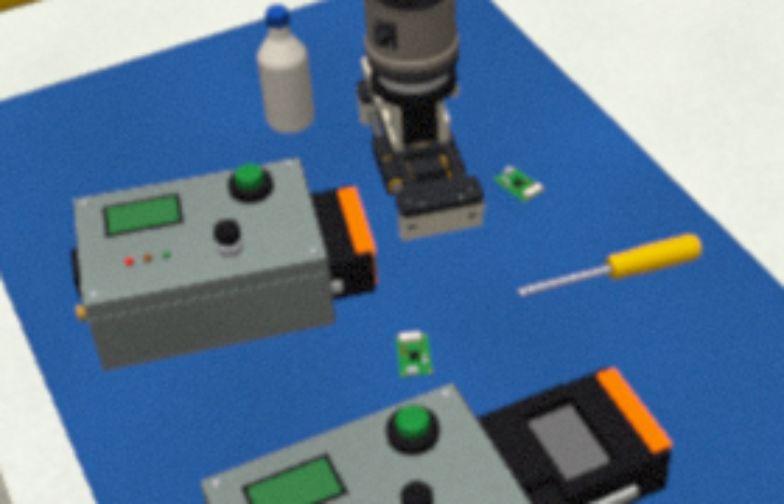

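The drawer sprang back partway and stayed, with the collar hidden, so it is latched. Next is the button: raise first, then move across.

>>> {"api": "move_arm", "payload": {"deltas": [{"dp":[-0.04,0,0],"turn":[0,0,0]},{"dp":[-0.085,0,0],"turn":[0,0,0]},{"dp":[-0.123,0,0],"turn":[0,0,0]},{"dp":[-0.123,-0.035,-0.01],"turn":[0,0,0]},{"dp":[-0.123,-0.075,-0.02],"turn":[0,0,0]},{"dp":[-0.123,-0.115,-0.03],"turn":[0,0,0]},{"dp":[-0.123,-0.14,-0.0345],"turn":[0,0,0]},{"dp":[-0.123,-0.1485,-0.0345],"turn":[0,0,0]},{"dp":[-0.123,-0.1485,-0.0345],"turn":[0,0,0]}]}}

```text
time: 7.65
tool_pos: [0.6599, -0.1999, 0.1589]
tool_rot: [-1.466, 1.57, -0.134]
contact_force: [-0.2, -0.4, 1.1]
opening: 0.0007
```

```bash
python3 - <<'E'
from g import *
o,c,R=pose(); print(o['time'],c,o['contact_force'])
p=F+.05*ax-.036*le; p[2]=.11; print(delta(p,tgt(1)))
E
```

```text
7.65 [ 0.65990421 -0.19986553  0.15887192] [-0.18322303 -0.36402516  1.10357246]
(array([0.0489, 0.0018, 0.0001]), array([-0.03,  0.01,  0.05]))
```

>>> {"api": "move_arm", "payload": {"deltas": [{"dp":[0.02,0.002,0],"turn":[0,0,0]},{"dp":[0.038,0.002,0],"turn":[0,0,0]},{"dp":[0.044,0.002,0],"turn":[0,0,0]},{"dp":[0.047,0.002,0],"turn":[0,0,0]},{"dp":[0.049,0.002,0],"turn":[0,0,0]},{"dp":[0.051,0.002,0],"turn":[0,0,0]},{"dp":[0.053,0.002,0],"turn":[0,0,0]},{"dp":[0.053,0.002,0],"turn":[0,0,0]}]}}

```text
time: 8.45
tool_pos: [0.6568, -0.1989, 0.1075]
tool_rot: [-1.621, 1.569, -0.289]
contact_force: [0.3, 0.8, 2.7]
opening: 0.0003
```

>>> {"api": "move_arm", "payload": {"deltas": [{"dp":[0.001,0,0],"turn":[0,0,0]},{"dp":[0.002,0,0],"turn":[0,0,0]},{"dp":[0.003,0,0],"turn":[0,0,0]},{"dp":[0.003,0,0],"turn":[0,0,0]}]}}

```text
time: 8.85
tool_pos: [0.6568, -0.199, 0.1043]
tool_rot: [-1.643, 1.569, -0.311]
contact_force: [1.2, -0.5, 5.1]
opening: 0.0006
```

>>> {"api": "move_arm", "payload": {"deltas": [{"dp":[0.001,0,0],"turn":[0,0,0]},{"dp":[0.002,0,0],"turn":[0,0,0]},{"dp":[0.002,0,0],"turn":[0,0,0]}]}}

```text
time: 9.15
tool_pos: [0.6569, -0.199, 0.1041]
tool_rot: [-1.728, 1.568, -0.396]
contact_force: [-2.2, 2.0, 14.0]
opening: 0.0005
```

```bash
python3 - <<'E'
from g import *
o,c,R=pose(); print(o['time'],c,o['contact_force'])
snap('scene','s5')
im=cv2.imread('pics/s5.png')[120:300,120:400];cv2.imwrite('pics/s5c.png',cv2.resize(im,None,fx=2.8,fy=2.8))
E
```

```text
9.15 [ 0.65693491 -0.19897113  0.10414954] [-2.15908555  1.9917358  13.99524058]
```

View pics/s5c.png

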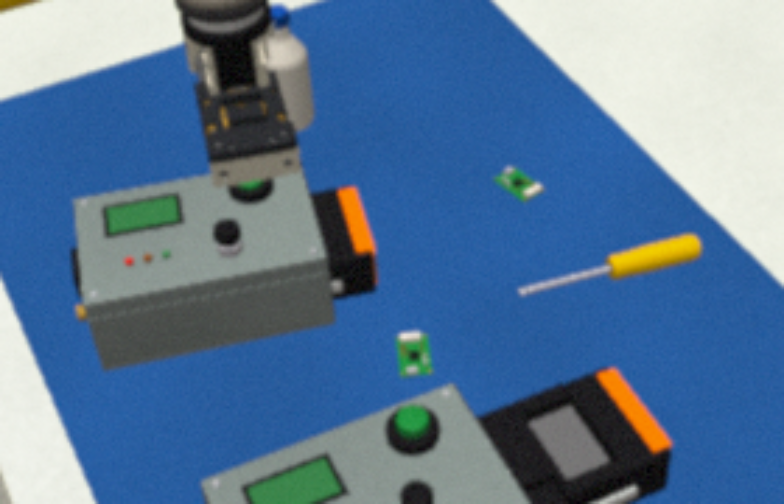

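The tip stalled 6 mm down at 14 N, so the button is fully pressed. I'll release it and move clear.

>>> {"api": "move_arm", "payload": {"deltas": [{"dp":[-0.005,0,0],"turn":[0,0,0]},{"dp":[-0.015,0,0],"turn":[0,0,0]},{"dp":[-0.045,0,0],"turn":[0,0,0]},{"dp":[-0.085,0,0],"turn":[0,0,0]},{"dp":[-0.12,0.02,0],"turn":[0,0,0]},{"dp":[-0.14,0.06,0],"turn":[0,0,0]},{"dp":[-0.14,0.105,0],"turn":[0,0,0]},{"dp":[-0.14,0.15,0],"turn":[0,0,0]},{"dp":[-0.14,0.19,0.0],"turn":[0,0,0]},{"dp":[-0.14,0.19,0.0],"turn":[0,0,0]}]}}

```text
time: 10.2
tool_pos: [0.4667, -0.1519, 0.2413]
tool_rot: [1.383, 1.565, 2.715]
contact_force: [-0.5, -0.4, 0.0]
opening: 0.0006
```

```bash
python3 - <<'E'
from g import *
o,c,R=pose(); print(o['time'],c,o['contact_force'])
snap('scene','s6');snap('top','t6')
im=cv2.imread('pics/s6.png')[120:300,120:400];im=cv2.resize(im,None,fx=2,fy=2)
it=cv2.imread('pics/t6.png')[60:320,100:470];it=cv2.resize(it,(560,394))
im=cv2.resize(im,(560,360))[:200*2]
cv2.imwrite('pics/f6.png',cv2.resize(np.vstack([im,it]),None,fx=.79,fy=.79))
A,B=cloud(load('t0')),cloud(load('t6'))
print(B[149,363],B[126,334],(cloud(load('t0'))[126,334]))
E
```

```text
10.2 [ 0.46672275 -0.15186747  0.24133328] [-0.52146666 -0.43356234  0.03419873]
[ 0.65691036 -0.19853359  0.10997704] [ 0.70649734 -0.13473802  0.11648618] [ 0.70463689 -0.13367466  0.12325121]
```

View pics/f6.png

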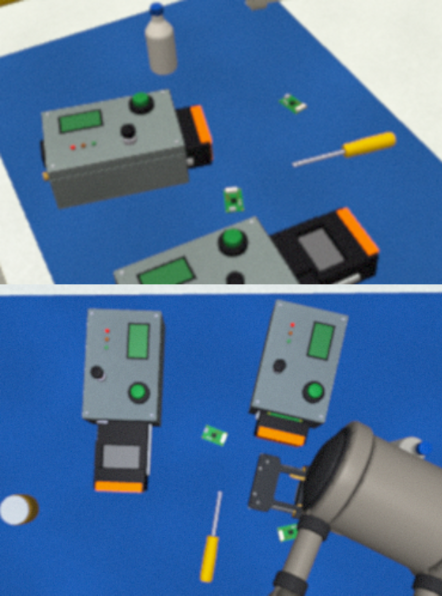

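```bash
python3 - <<'E'
from g import *
D=load('t6');W=cloud(D);p=D['p'].astype(int);m=(p[...,0]>180)&(p[...,1]<160)&(p[...,2]<80)
m[:,:290]=False; q=W[m&(W[...,2]>.05)&(W[...,2]<.07)]; print(np.median((q-F)@ax))
print(robot.hand_in())
E
```

```text
-0.038585990404445325
the job is handed in; nothing more can be done
None
```

The loaded right-hand tester's drawer is pushed in and latched, its start button has been pressed and let go, and the job is handed in at about 10.3 s.

- **Drawer:** I pushed it to the end stop. The tip stalled at the predicted point while the force rose from about 11 to 21 N. It then sprang back and stayed. The orange edge had moved about 87 mm (88 nominal), the red collar is hidden, and the knob top is about 7 mm lower.
- **Start button:** I pressed it until it stalled 6 mm down at 14 N, then released it. It reads 110 mm high again, its raised height.
- **Surroundings:** The last pictures show the board's visible edge still in the recess. The empty tester, driver, tin and bottle look untouched, with the arm hiding part of the bottle in the top view. The robot is clear of everything.

While pushing, the tool also felt an upward force of 5–15 N, probably friction on the plate. It had no visible effect, and no check failed.

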